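Right the fallen oil bottle, then hold the sprung chest lid just under its balance point

ROBOT

A 6-joint arm with a two-finger parallel gripper is mounted at the origin on the work surface. World frame = base frame: x ahead of the robot, y to its left, z up, the work surface at z = 0. Lengths are in mm, angles in rad, forces in N, time in s.
With the tool pointing down it reaches from about 350 to 975 mm from the base axis. Payload 7.1 kg.
Tool frame: the origin (TCP) lies midway between the tips of the shut fingers; the grasp point (between the pads) lies 19 mm behind it (ctrl.grip_depth is the distance from the TCP to the grasp point, in mm); z points along the fingers, y is the line along which they close (so a half turn about z gives the same grasp; the last joint's range is limited). The gripper opens to 88 mm and grips with 3 to 60 N. Pads are 20 mm wide; open, the fingers measure 115 mm over their backs; the gripper's body (75 mm by 178 mm) begins 61 mm behind the grasp point.
Start: joints at [-1.303, 0.423, 1.63, -0, 1.089, -0.019], TCP at [176.821, -599.449, 222.675] pointing down, gripper open.
Joint ranges: [-3, 3], [-0.9, 2.11], [0.09, 2.58], [-1.31, 4.45], [0.11, 2.69], [-2.54, 2.54]. Speed limits (rad/s): [2.39, 2.39, 3.01, 3.14, 3.14, 3.14].

INTERFACE

Orientations are given as a rotation vector (axis times angle).
In Python, from workcell import get_obs, vision, ctrl gives the robot as it stands.
- The arm moves only by the tool step_arm, never from a script. Its argument "plan" is a list of rows, each a list of 7 numbers: the opening, from -1 (shut) to 1 (fully open), then the shift along the tool's x, y, z as a fraction of full scale, then the turn, a rotation vector about the tool's x, y, z as a fraction of full scale. In form: [[fingers, dx, dy, dz, wx, wy, wz], ...]. A call has 1 to 20 rows; each row shifts and turns the commanded pose from where the row before left it, along the tool's axes as they then stand; what a row does not reach is not made up. Full scale, the value 1, is 50 mm for a shift and 0.12 rad for a turn. A row lasts 1/8 s, in which the tool goes at most 62.5 mm and 10.7 degrees, less where a joint would pass 70% of its speed; a pose out of reach is approached as far as the arm can. A call with a number of a shift or a turn outside -1 to 1 is refused whole. A call with a gripper value outside its range is refused whole. The fingers move at their own pace and stop on an object; the grip force is fixed at half the most. Time passes only in rows, so rows that do not move let the fingers close. It gives the time, the measured TCP pose, the force, the opening and the grip force at its end, in the units of the state.
- get_obs(): the state, without advancing time (a new reading comes with each control period).
- vision.get_image(name): name is "scene" or "side" or "wrist"; returns a dict with "pixels" (420x560x3 uint8, red, green, blue), "depth" (420x560 float32, mm along the optical axis (not along the pixel's ray), 0 where there is no reading), "fx", "fy", "cx", "cy" (pixels), "T" (4x4, takes a point from camera to world coordinates); the wrist camera has in their place "T_tool_cam" (4x4, takes a point from camera to tool coordinates, whose origin is the TCP and whose axes are the flange's). Camera axes: x right, y down, z forward; pixel columns grow to the right and rows downward; lengths in mm; the calibration is good to about 2 mm. A picture is of the moment at which its call begins: read the wrist's pose just before it.
- ctrl.close_job(): hands the job in; it is judged then, once.
The state is a dict: "t": time; "qpos": joint angles; "qvel": joint speeds; "joint_torque": joint torques, N m; "ee_pos": TCP position; "orientation": TCP orientation; "ft_force": force on the tool from outside, world axes, zero at the start; "moment": the same for the moment, N m; "width": finger opening in mm; "grasp_force": force on a finger pad.
Only numpy, scipy, OpenCV 4.12 (cv2) and the standard library are available. Lean on these libraries where they do the work, as an engineer would, in place of code of your own. Each camera call takes 0.05 s, during which the arm holds its last target. There are 200 camera calls.

TASK

I am about to put these oil bottles away in the steel chest: first stand the fallen red bottle up again in the gap in its row on the drip tray and let go of it. Then raise the chest's sprung lid smoothly until it is past the balance point where the springs take over, ease it back a little, and finish while still holding it there, still, just below the balance point (less than ten degrees under it), so that its weight rests lightly in the gripper. Never let the lid drop or let the springs throw it right back, and leave the other bottles and the rest of the things on the bench standing where they are.

Things in the scene. Friction and masses are not known exactly. Their poses are not given: they have to be found in the camera images.
- fallen_bottle: the fallen bottle, red with a black cap: an oil bottle: square 44 x 44 mm body 76 mm high, sloping shoulder, round cap 26 mm across, 110 mm overall, about 0.14 kg, centre of mass 41 mm above its base; origin at the centre of its base, z towards the cap. It starts lying on a flat side along the tray, cap towards the tray's +y end, its axis 22 mm above the tray's floor
- tray: flat zinc drip tray fixed on the bench, 120 mm (x) by 410 mm (y, the row's direction), floor 3 mm thick, rim 13 mm high and 3 mm thick; origin at the centre of its underside. The row stands along its y centre line; the gap lies between bottle_a near y = -143 mm and bottle_b near y = +116 mm in the tray's frame
- bottle_a: white bottle with a green cap, same shape as the fallen one, standing alone near the tray's -y end: an oil bottle: square 44 x 44 mm body 76 mm high, sloping shoulder, round cap 26 mm across, 110 mm overall, about 0.14 kg, centre of mass 41 mm above its base; origin at the centre of its base, z towards the cap
- bottle_b: white bottle with a green cap, same shape, standing on the tray's +y side of the gap; origin at the centre of its base
- bottle_c: white bottle with a green cap, same shape, standing next beyond bottle_b at the tray's +y end; origin at the centre of its base
- chest: teal sheet-steel chest fixed on the bench, 320 mm wide (y), 250 mm deep (x), body 110 mm high, 136 mm with the lid shut; origin at the middle of the lower edge of its front face (the face towards the robot), x towards its back, y along its front, z up. Empty, with bottle compartments inside
- lid_pivot (a point): middle of the hinge pin along the chest's back rim, 254 mm behind the chest's origin and 112 mm above it; the pin runs along the chest's y. Fixed to the chest
- lid_handle (a point): middle of the lid's bow handle: round steel bar, 12 mm diameter, along the chest's y, 130 mm between its two posts, axis 40 mm above the lid's outer face near the front edge. Lid shut: 225 mm in front of the hinge pin and 64 mm above it (29 mm behind the chest's front, 176 mm above the bench). Moves with the lid; axes: y along the bar, z out of the lid
- lid: the lid: teal steel pan 262 mm deep, 332 mm wide, 24 mm high, 1.5 kg, on the hinge pin; origin on the hinge pin at its middle; with the lid shut its axes are the chest's. The front part with the handle rises and swings towards the back as it opens
- lid_hinge (a joint): lid opening angle, rad: 0 shut, growing as it opens, 1.75 at the back stop. Two torsion springs on the pin balance the lid at 0.85 (49 degrees): below that it falls shut, above it the springs push it on open. Lifting at the handle takes 3.4 N when shut, nothing at balance, 0.6 N at 0.1 rad below it. Hinge friction of 0.03 N m holds it only within 0.02 rad of balance
- spray_can: blue spray can 53 mm across and 175 mm tall, standing loose on the bench behind the tray; origin at the centre of its base
- wax_tin: yellow round tin 90 mm across and 50 mm high, loose on the bench behind the tray; origin at the centre of its base
- tape_roll: black roll of tape 100 mm across and 48 mm high lying flat at the right of the bench; origin at the centre of its underside
- plug_carton: small cardboard carton 80 x 110 x 60 mm at the left of the bench; origin at the centre of its underside
Not all that is in view belongs to the job. Several things look just like the fallen_bottle: the one meant starts farthest from the robot's base.

How it is judged (in metres and radians):
On the way, in this order (a step that is already met when the one before it is completed fails the run):
1. the fallen bottle stands upright in the gap of the row on the tray, let go (angle between fallen_bottle's own z axis and vertical below 0.12 rad and x of fallen_bottle in the frame of tray between -0.03 and 0.03 m and y of fallen_bottle in the frame of tray between -0.115 and 0.09 m and height (world z) of fallen_bottle below 0.01 m and linear speed of fallen_bottle below 0.04 m/s and contact force between fallen_bottle and the arm below 0.1 N and contact force between fallen_bottle and the fingers below 0.1 N), for 0.3 s.
2. the lid has been raised past its balance point (beyond 0.88 rad) by the robot (value of joint lid_hinge above 0.88 rad and (contact force between lid and the fingers above 0.2 N or contact force between lid and the arm above 0.2 N)), for 0.1 s.
At the end, for the whole second after the job is handed in: the robot holds the lid still, 0.65 to 0.835 rad open (balance is at 0.85), pressing on it with over 0.2 N; the fallen bottle stands upright (within 7 degrees), untouched, on the tray in the gap of its row, within 30 mm of the row's line; the other three bottles stand upright (all of step 1 and value of joint lid_hinge between 0.65 and 0.835 rad and velocity of joint lid_hinge between -0.08 and 0.08 rad/s and (contact force between lid and the fingers above 0.2 N or contact force between lid and the arm above 0.2 N) and angle between each of bottle_a, bottle_b, bottle_c's own z axis and vertical below 0.12 rad); the arm keeps its last pose, push and grip.
It fails at once if the lid is thrown back beyond 1.3 rad (value of joint lid_hinge above 1.3 rad).
It fails at once if the lid is flung or dropped (faster than 1.5 rad/s) (velocity of joint lid_hinge above 1.5 rad/s or velocity of joint lid_hinge below -1.5 rad/s).
It fails at once if a standing bottle of the row is tipped over or shifted by more than 30 mm (distance of any of bottle_a, bottle_b, bottle_c from where it was at the start of the episode above 0.03 m or angle between any of bottle_a, bottle_b, bottle_c's own z axis and vertical above 0.6 rad).
It fails at once if another thing on the bench is tipped over or shifted by more than 40 mm (distance of any of spray_can, wax_tin, tape_roll, plug_carton from where it was at the start of the episode above 0.04 m or angle between spray_can's own z axis and vertical above 0.6 rad).
It also fails if it takes over 61 s, if anything falls off the work surface, if the arm or the gripper's body presses on something with over 40 N, if the wrist force passes 120 N, or if a joint passes its speed limit or range.

## Working session

There is one attempt and no reset: what is moved stays moved. The work goes in short steps, Python scripts to look and compute and a tool call to move; the robot and the scene stay as the last step left them, time stands still between calls to the robot, and variables do not carry over. Pictures are saved under pics/ and viewed, at most 10 in all, crops included, and the job is handed in when it is done.

Besides the shell and the picture viewer there is one more tool, called as a command line: name --pt "numbers of a row" for each row, then --argument value for the rest. step_arm: Moves the arm, as the interface text tells. Its arguments: {"type":"object","properties":{"plan":{"type":"array","items":{"type":"array","items":{"type":"number","minimum":-1,"maximum":1}}}},"required":["plan"]}

```bash
mkdir -p pics; ls; cat > h.py <<'E'
import numpy as np, cv2
from workcell import get_obs, vision, ctrl
from scipy.spatial.transform import Rotation as R
def grab(n):
    o=get_obs(); im=vision.get_image(n)
    if n=="wrist":
        T=np.eye(4);T[:3,:3]=R.from_rotvec(o["orientation"]).as_matrix();T[:3,3]=o["ee_pos"]
        im["T"]=T@np.array(im["T_tool_cam"])
    im["T"]=np.array(im["T"]); return im
def cloud(im):
    d=im["depth"];v,u=np.mgrid[:d.shape[0],:d.shape[1]]
    P=np.stack([(u-im["cx"])/im["fx"]*d,(v-im["cy"])/im["fy"]*d,d],-1)
    W=P@im["T"][:3,:3].T+im["T"][:3,3]; W[d<=0]=np.nan; return W
def ray(im,u,v,z):
    r=im["T"][:3,:3]@np.array([(u-im["cx"])/im["fx"],(v-im["cy"])/im["fy"],1]);c=im["T"][:3,3]
    return c+r*(z-c[2])/r[2]
def save(im,f): cv2.imwrite("pics/"+f,cv2.cvtColor(im["pixels"],cv2.COLOR_RGB2BGR))
E
python3 - <<'E'
from h import *
import pickle
a=grab("scene");b=grab("side")
save(a,"scene0.png");save(b,"side0.png")
pickle.dump((a,b),open("v0.pkl","wb"))
for i in (a,b): print(np.round(i["T"],3).tolist(),i["fx"])
print(get_obs())
E
```

```text
pics
[[0.882, 0.301, -0.362, 971.004], [0.471, -0.544, 0.694, -916.388], [0.012, -0.783, -0.622, 938.879], [0.0, 0.0, 0.0, 1.0]] 446.5736804205041
[[-0.892, -0.268, 0.363, -44.624], [-0.451, 0.485, -0.749, 1117.061], [0.025, -0.833, -0.553, 965.196], [0.0, 0.0, 0.0, 1.0]] 452.49841752340933
{'t': 0.1, 'qpos': array([-1.30299311e+00,  4.23759492e-01,  1.63057866e+00, -7.28515592e-06,
        1.08860283e+00, -1.89745150e-02]), 'qvel': array([-2.91480487e-04, -1.25619182e-03, -2.06721542e-03,  6.72996376e-05,
       -1.75430139e-03, -1.37174016e-03]), 'joint_torque': array([ 9.64908868e-04, -5.45615172e+01, -2.74324304e+01,  6.44647703e-02,
        1.88732432e-02, -1.93962035e-05]), 'ee_pos': array([ 176.69880914, -598.99526468,  221.99622767]), 'orientation': array([-3.10802765e+00, -4.48741547e-01,  2.72764075e-04]), 'ft_force': array([-0.90548418, -0.41417622,  0.57920495]), 'moment': array([0.01207323, 0.01051146, 0.03363877]), 'grasp_force': 0.0, 'width': 87.75360150242905}
```

View pics/scene0.png

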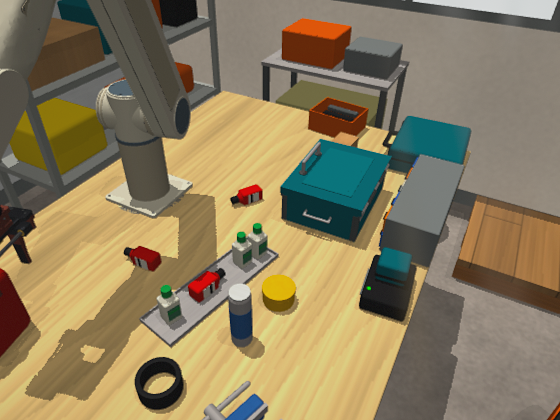

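View pics/side0.png

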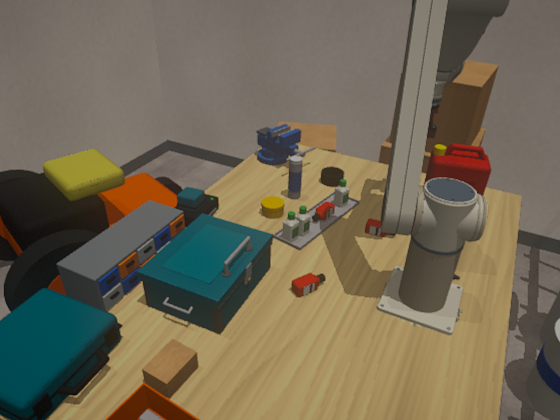

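Scene view: red bottles at (207,286) in the tray, (247,195) on the bench near the chest and (145,258) on the bench. In the side view they are at (325,211), (307,285) and (375,228). White bottles stand at (169,303), (242,250) and (258,241) in the scene view. The spray can is at (240,315), the tin at (279,293), and the chest handle at (311,157) in scene and (237,255) in side. The one in the tray fits the description, so I'll measure it next.

```bash
python3 - <<'E'
from h import *
import pickle
a,b=pickle.load(open("v0.pkl","rb"))
big=[]
for n,im in (("scene",a),("side",b)):
    W=cloud(im);hsv=cv2.cvtColor(im["pixels"],cv2.COLOR_RGB2HSV)
    H,S,V=[hsv[...,i].astype(int) for i in range(3)]
    inb=(W[...,2]>3)&(W[...,2]<260)&(W[...,0]>150)&(W[...,0]<1000)&(abs(W[...,1])<650)
    for c,m in (("red",((H<8)|(H>172))&(S>150)),("green",(H>50)&(H<80)&(S>120)),("yellow",(H>22)&(H<32)&(S>170)),("blue",(H>105)&(H<125)&(S>90))):
        m=(m&inb).astype(np.uint8)
        k,l,st,ce=cv2.connectedComponentsWithStats(m)
        for i in range(1,k):
            if st[i,4]>25:
                P=W[l==i];med=np.median(P,0)
                print(n,c,ce[i].round(),st[i,4],"med",med.round(),"zmax",np.nanpercentile(P[:,2],97).round(),"range",np.nanmin(P,0).round(),np.nanmax(P,0).round(),"dist",np.hypot(*med[:2]).round())
    # tray: grey low saturation, z 1..16 
    m=((S<60)&(W[...,2]>0)&(W[...,2]<18)&(W[...,0]>350)&(W[...,0]<800)&(W[...,1]>-420)&(W[...,1]<150)).astype(np.uint8)
    m=cv2.morphologyEx(m,cv2.MORPH_OPEN,np.ones((3,3)))
    P=W[m>0];print(n,"tray rect",cv2.minAreaRect(P[:,:2].astype(np.float32)),len(P),np.median(P[:,2]))
    # chest: teal
    m=((H>85)&(H<100)&(S>90)&(W[...,2]>15)&(W[...,2]<145)&(W[...,0]>350)&(W[...,0]<1050)&(W[...,1]>-150)&(W[...,1]<400))
    P=W[m&(W[...,2]>122)]; print(n,"chesttop",cv2.minAreaRect(P[:,:2].astype(np.float32)),len(P),np.median(P[:,2]))
    m=(W[...,2]>155)&(W[...,2]<195)&(W[...,0]>500)&(W[...,0]<900)&(W[...,1]>-50)&(W[...,1]<350)
    k,l,st,ce=cv2.connectedComponentsWithStats(m.astype(np.uint8))
    for i in range(1,k):
        if st[i,4]>20:
            P=W[l==i];print(n,"handle?",ce[i].round(),st[i,4],np.median(P,0).round(),cv2.minAreaRect(P[:,:2].astype(np.float32)),np.nanpercentile(P[:,2],[5,95]))
x=cv2.resize(a["pixels"][215:350,130:300],None,fx=3,fy=3,interpolation=2)
y=cv2.resize(b["pixels"][170:245,270:365],None,fx=3,fy=3,interpolation=2)
z=np.zeros((405+230,510,3),np.uint8);z[:405,:510]=x;z[405:405+225,:285]=y
cv2.imwrite("pics/crop.png",cv2.cvtColor(z[:600],cv2.COLOR_RGB2BGR))
E
```

```text
scene red [248. 193.] 268 med [331. 117.  42.] zmax 48.0 range [278.  82.   5.] [366. 205.  50.] dist 351.0
scene red [146. 257.] 432 med [ 237. -284.   42.] zmax 47.0 range [ 171. -302.    4.] [ 266. -255.   50.] dist 370.0
scene red [202. 284.] 508 med [ 437. -297.   46.] zmax 50.0 range [ 380. -328.    4.] [ 461. -237.   52.] dist 528.0
scene green [257. 228.] 79 med [487. -95. 112.] zmax 115.0 range [ 474. -102.   94.] [498. -77. 117.] dist 497.0
scene green [241. 237.] 79 med [ 467. -148.  111.] zmax 117.0 range [ 454. -155.   91.] [ 478. -131.  118.] dist 490.0
scene green [262. 247.] 44 med [506. -98.  48.] zmax 60.0 range [ 502. -111.   32.] [510. -82.  63.] dist 515.0
scene green [247. 254.] 37 med [ 485. -148.   52.] zmax 59.0 range [ 481. -164.   41.] [ 490. -134.   60.] dist 507.0
scene green [166. 291.] 116 med [ 411. -401.  112.] zmax 116.0 range [ 396. -410.   92.] [ 421. -385.  116.] dist 574.0
scene green [174. 310.] 60 med [ 428. -404.   52.] zmax 60.0 range [ 423. -420.   33.] [ 432. -389.   61.] dist 588.0
scene yellow [278. 287.] 687 med [ 620. -213.   50.] zmax 
[... 1698 characters left out ...]
54 med [ 856. -578.   25.] zmax 30.0 range [ 805. -633.   20.] [ 906. -562.   31.] dist 1033.0
side blue [161. 237.] 202 med [795. 231. 101.] zmax 123.0 range [789. 189.  70.] [802. 259. 125.] dist 828.0
side blue [109. 280.] 299 med [795. 464. 101.] zmax 123.0 range [787. 421.  68.] [803. 493. 127.] dist 920.0
side blue [130. 281.] 190 med [795. 393.  42.] zmax 61.0 range [789. 348.   6.] [802. 415.  63.] dist 887.0
side tray rect ((498.58624267578125, -247.02481079101562), (379.5235290527344, 233.54820251464844), 79.0743408203125) 838 4.988458435578366
side chesttop ((595.8450927734375, 246.23849487304688), (267.1938781738281, 314.0643310546875), 1.5542341470718384) 5401 136.95655747588353
```

View pics/crop.png

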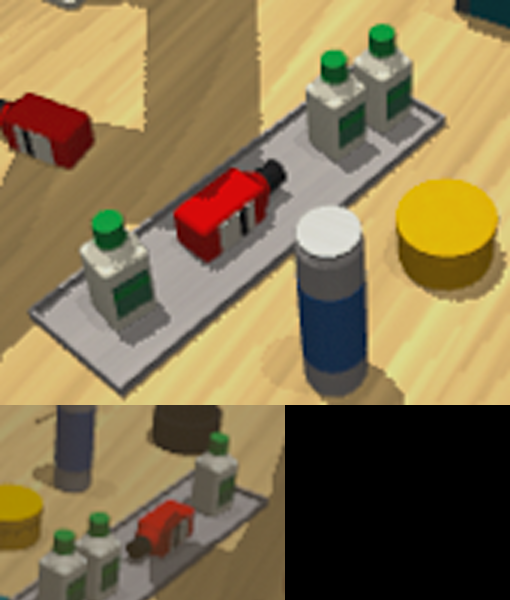

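The crop confirms that the red bottle in the tray is the only one lying in the row, at about 510–530 mm from the base (the others are at about 355–370). Next I'll get precise tray-frame numbers.

```bash
python3 - <<'E'
from h import *
import pickle
a,b=pickle.load(open("v0.pkl","rb"))
caps={"a":(409,-398),"b":(467,-146),"c":(486,-92)}
def wc(im):
    W=cloud(im);hsv=cv2.cvtColor(im["pixels"],cv2.COLOR_RGB2HSV);return W,[hsv[...,i].astype(int) for i in range(3)]
for n,im in (("scene",a),("side",b)):
    W,(H,S,V)=wc(im); near=lambda p,r:np.hypot(W[...,0]-p[0],W[...,1]-p[1])<r
    for k,p in caps.items():
        P=W[near(p,30)&(W[...,2]>106)]; 
        (c,r)=cv2.minEnclosingCircle(P[:,:2].astype(np.float32)); print(n,k,np.round(c,1),round(r,1),len(P),np.median(P[:,2]).round(1))
    P=W[near((437,-283),75)&(W[...,2]>41)&(W[...,2]<56)&(((H<8)|(H>172))&(S>120)|(S<90)&(V>120))]
    (c,s,ang)=cv2.minAreaRect(P[:,:2].astype(np.float32));print(n,"red top",np.round(c,1),np.round(s,1),ang,len(P),np.median(P[:,2]))
    P=W[near((450,-222),40)&(W[...,2]>12)&(W[...,2]<60)&(V<60)];print(n,"cap",np.median(P,0).round(1),np.nanpercentile(P,[3,97],axis=0).round(),len(P)) if len(P) else 0
    P=W[(abs(W[...,0]-613)<45)&(abs(W[...,1]+375)<45)&(W[...,2]>168)];print(n,"can top",np.median(P,0).round(1),len(P))
    # handle bar: two-view rays
    m=(W[...,2]>165)&(W[...,2]<200)&(W[...,0]>470)&(W[...,0]<540)&(W[...,1]>150)&(W[...,1]<340);P=W[m];print(n,"bar",np.median(P,0).round(1),np.nanpercentile(P,[2,98],axis=0).round(),len(P))
print(vision.get_image("wrist")["T_tool_cam"])
E
```

```text
scene a [ 408.  -397.7] 13.5 87 112.6
scene b [ 466.2 -141.2] 14.0 61 112.5
scene c [485.7 -89. ] 14.0 56 113.4
scene red top [ 432.6 -287.2] [79.4 45.9] 79.28665161132812 368 46.878604959966765
scene cap [ 450.9 -229.4   34.6] [[ 440. -241.   25.]
 [ 457. -219.   39.]] 54
scene can top [ 601.1 -366.8  175.2] 325
scene bar [499.4 233.8 180.7] [[492. 178. 166.]
 [505. 315. 185.]] 115
side a [ 404.8 -391.8] 13.1 25 113.3
side b [ 460.4 -140.4] 16.0 32 112.3
side c [485.9 -84. ] 12.8 31 112.9
side red top [ 433.2 -282.6] [84.2 45.7] 75.3700180053711 127 46.63757367333244
side cap [ 442.4 -219.3   29. ] [[ 433. -231.   19.]
 [ 455. -213.   39.]] 38
side can top [ 596.7 -360.2  175.7] 71
side bar [493.9 263.7 179.9] [[488. 186. 167.]
 [502. 321. 184.]] 175
[[ 3.57312627e-04 -9.67397923e-01 -2.53260994e-01  6.87690404e+01]
 [ 9.99999767e-01  1.98168693e-04  6.53888932e-04 -5.64248543e-01]
 [-5.82382395e-04 -2.53261168e-01  9.67397768e-01 -1.62235155e+02]
 [ 0.00000000e+00  0.00000000e+00  0.00000000e+00  1.00000000e+00]]
```

```bash
cat >> h.py <<'E'
U=np.array([.23,.973,0]);U/=np.linalg.norm(U);Zw=np.array([0,0,1.])
def frame(zt,yt):
    zt=zt/np.linalg.norm(zt);yt=yt-yt@zt*zt;yt/=np.linalg.norm(yt);return np.stack([np.cross(yt,zt),yt,zt],1)
def rows(p1,R1,n,start=None,grip=.4):
    if start is None:
        o=get_obs();p=np.array(o["ee_pos"]);Q=R.from_rotvec(o["orientation"])
    else: p,Q=start[0],R.from_matrix(start[1])
    rv=(Q.inv()*R.from_matrix(R1)).as_rotvec();print("total",np.round(p1-p,1),"turn",np.round(rv,3),"min rows",np.linalg.norm(p1-p)/50,np.abs(rv).max()/.12)
    for i in range(n):
        Qi=Q*R.from_rotvec(rv*i/n);print([grip]+[float(x) for x in np.round(Qi.inv().apply((p1-p)/n)/50,2)]+[float(x) for x in np.round(rv/n/.12,2)],end=",\n")
def pick(a):
    zt=-np.sin(a)*U-np.cos(a)*Zw;return frame(zt,np.array([U[1],-U[0],0]))
E
python3 - <<'E'
from h import *
F=pick(np.radians(25)); G=np.array([432,-290,32.]);p=G+19*F[:,2]-130*F[:,2]
print(p,F.round(2).tolist());rows(p,F,12)
E
```

```text
[ 442.79144622 -244.34749055  132.60016436] [[0.21, 0.97, -0.1], [0.88, -0.23, -0.41], [-0.42, 0.0, -0.91]]
total [266.1 354.7 -89.5] turn [-0.23  -0.396 -1.034] min rows 9.047415940109698 8.619527268056872
[0.4, 0.59, -0.44, 0.15, -0.16, -0.27, -0.72],
[0.4, 0.63, -0.39, 0.12, -0.16, -0.27, -0.72],
[0.4, 0.67, -0.34, 0.09, -0.16, -0.27, -0.72],
[0.4, 0.7, -0.28, 0.06, -0.16, -0.27, -0.72],
[0.4, 0.72, -0.22, 0.04, -0.16, -0.27, -0.72],
[0.4, 0.74, -0.16, 0.01, -0.16, -0.27, -0.72],
[0.4, 0.75, -0.09, -0.02, -0.16, -0.27, -0.72],
[0.4, 0.75, -0.03, -0.04, -0.16, -0.27, -0.72],
[0.4, 0.75, 0.04, -0.07, -0.16, -0.27, -0.72],
[0.4, 0.74, 0.1, -0.09, -0.16, -0.27, -0.72],
[0.4, 0.73, 0.17, -0.11, -0.16, -0.27, -0.72],
[0.4, 0.7, 0.23, -0.13, -0.16, -0.27, -0.72],
```

step_arm --pt "0.4 0.59 -0.44 0.05 -0.16 -0.27 -0.72" --pt "0.4 0.63 -0.39 0.05 -0.16 -0.27 -0.72" --pt "0.4 0.67 -0.34 0.09 -0.16 -0.27 -0.72" --pt "0.4 0.7 -0.28 0.06 -0.16 -0.27 -0.72" --pt "0.4 0.72 -0.22 0.04 -0.16 -0.27 -0.72" --pt "0.4 0.74 -0.16 0.01 -0.16 -0.27 -0.72" --pt "0.4 0.75 -0.09 -0.02 -0.16 -0.27 -0.72" --pt "0.4 0.75 -0.03 -0.04 -0.16 -0.27 -0.72" --pt "0.4 0.75 0.04 -0.07 -0.16 -0.27 -0.72" --pt "0.4 0.74 0.1 -0.09 -0.16 -0.27 -0.72" --pt "0.4 0.73 0.17 -0.11 -0.16 -0.27 -0.72" --pt "0.4 0.7 0.23 -0.13 -0.16 -0.27 -0.72" --pt "0.4 0 0 0 0 0 0" --pt "0.4 0 0 0 0 0 0"

```text
t: 1.9
ee_pos: [442.2, -244.2, 142.3]
orientation: [2.219, 1.759, -0.484]
ft_force: [0.4, 0.2, 0.1]
width: 61.3
grasp_force: 0.0
```

```bash
python3 - <<'E'
from h import *
im=grab("wrist");save(im,"w1.png");o=get_obs();print(o["qpos"],o["ee_pos"])
W=cloud(im);hsv=cv2.cvtColor(im["pixels"],cv2.COLOR_RGB2HSV);H,S,V=[hsv[...,i].astype(int) for i in range(3)]
m=(W[...,2]>38)&(W[...,2]<56)&(np.hypot(W[...,0]-433,W[...,1]+285)<80)&(((H<8)|(H>172))&(S>120))
P=W[m];r=cv2.minAreaRect(P[:,:2].astype(np.float32));print(r,np.median(P[:,2]),len(P),cv2.boxPoints(r).round())
E
```

```text
[-0.27099369  0.39017026  2.00818005 -0.60810785  0.81998804  0.39903242] [ 442.00391478 -244.69098159  142.44644591]
((433.54656982421875, -279.9006042480469), (87.34632110595703, 43.47810745239258), 77.57699584960938) 46.93948830906305 4423 [[ 403. -318.]
 [ 445. -327.]
 [ 464. -242.]
 [ 422. -233.]]
```

View pics/w1.png

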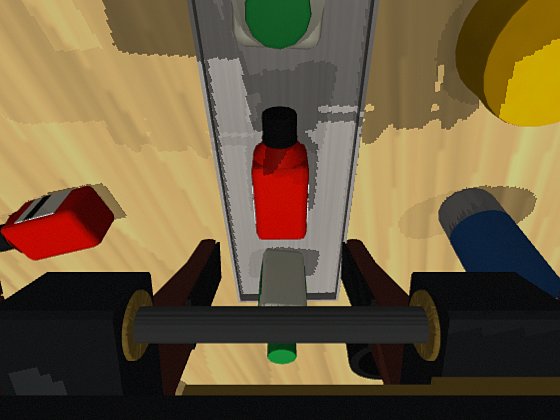

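The wrist view shows the red bottle at (280,190), centred between the open fingers and aligned with the tray. The base edge is at row 240, bottle_b's cap at (278,15) and bottle_a at (282,330). Its top is at 46.9 mm, as expected. Descending.

```bash
python3 - <<'E'
from h import *
F=pick(np.radians(25)); G=np.array([432,-289,32.]);p=G+19*F[:,2]
rows(p,F,6)
E
```

```text
total [ -11.9  -52.1 -127.7] turn [ 0.004 -0.005 -0.   ] min rows 2.7681026867808867 0.04087185626724766
[0.4, 0.02, -0.0, 0.46, 0.0, -0.01, -0.0],
[0.4, 0.02, 0.0, 0.46, 0.0, -0.01, -0.0],
[0.4, 0.02, 0.0, 0.46, 0.0, -0.01, -0.0],
[0.4, 0.02, 0.0, 0.46, 0.0, -0.01, -0.0],
[0.4, 0.02, 0.0, 0.46, 0.0, -0.01, -0.0],
[0.4, 0.02, 0.0, 0.46, 0.0, -0.01, -0.0],
```

step_arm --pt "0.4 0.02 0 0.46 0 0 0" --pt "0.4 0.02 0 0.46 0 0 0" --pt "0.4 0.02 0 0.46 0 0 0" --pt "0.4 0.02 0 0.46 0 0 0" --pt "0.4 0.02 0 0.46 0 0 0" --pt "0.4 0.02 0 0.46 0 0 0" --pt "0.4 0 0 0 0 0 0" --pt "0.4 0 0 0 0 0 0" --pt "-1 0 0 0 0 0 0" --pt "-1 0 0 0 0 0 0" --pt "-1 0 0 0 0 0 0" --pt "-1 0 0 0 0 0 0" --pt "-1 0 0 0 0 0 0"

```text
t: 3.58
ee_pos: [431.3, -295.2, 15.2]
orientation: [2.218, 1.758, -0.483]
ft_force: [-0.2, 2.8, 5.9]
width: 43.8
grasp_force: 29.9
```

```bash
cat >> h.py <<'E'
F0=pick(np.radians(25)); T=np.array([U[1],-U[0],0])
B0=np.array([442.8,-241,3.])
def placepose(lean,yaw,h,g=36,B=B0):
    "bottle with lean (deg from upright), base centre h above B"
    Q=R.from_rotvec([0,0,np.radians(yaw)])*R.from_rotvec(T*np.radians(90-lean))
    F=Q.as_matrix()@F0; k=Q.apply(U); G=B+h*Zw+g*k
    return G+19*F[:,2],F
E
python3 - <<'E'
from h import *
o=get_obs();p=o["ee_pos"]+np.array([0,0,140.])
rows(p,R.from_rotvec(o["orientation"]).as_matrix(),5,grip=-1)
p1,F1=placepose(0,-45,110);print(p1,F1.round(2))
rows(p1,F1,15,start=(p,R.from_rotvec(o["orientation"]).as_matrix()),grip=-1)
E
```

```text
total [  0.   0. 140.] turn [0. 0. 0.] min rows 2.8 0.0
[-1, -0.23, 0.0, -0.51, 0.0, 0.0, 0.0],
[-1, -0.23, 0.0, -0.51, 0.0, 0.0, 0.0],
[-1, -0.23, 0.0, -0.51, 0.0, 0.0, 0.0],
[-1, -0.23, 0.0, -0.51, 0.0, 0.0, 0.0],
[-1, -0.23, 0.0, -0.51, 0.0, 0.0, 0.0],
[ 457.4507723  -231.95135177  140.97025303] [[ 0.36  0.53  0.77]
 [ 0.22 -0.85  0.48]
 [ 0.91  0.   -0.42]]
total [ 26.1  63.2 -14.2] turn [-0.296  1.476  0.819] min rows 1.3975078234270584 12.30039177740501
[-1, 0.09, 0.01, -0.02, -0.16, 0.82, 0.46],
[-1, 0.09, 0.01, -0.01, -0.16, 0.82, 0.46],
[-1, 0.09, 0.01, -0.0, -0.16, 0.82, 0.46],
[-1, 0.09, -0.0, 0.01, -0.16, 0.82, 0.46],
[-1, 0.09, -0.01, 0.02, -0.16, 0.82, 0.46],
[-1, 0.09, -0.01, 0.02, -0.16, 0.82, 0.46],
[-1, 0.09, -0.02, 0.03, -0.16, 0.82, 0.46],
[-1, 0.08, -0.02, 0.04, -0.16, 0.82, 0.46],
[-1, 0.08, -0.03, 0.05, -0.16, 0.82, 0.46],
[-1, 0.07, -0.03, 0.05, -0.16, 0.82, 0.46],
[-1, 0.06, -0.04, 0.06, -0.16, 0.82, 0.46],
[-1, 0.05, -0.04, 0.07, -0.16, 0.82, 0.46],
[-1, 0.04, -0.04, 0.07, -0.16, 0.82, 0.46],
[-1, 0.03, -0.05, 0.07, -0.16, 0.82, 0.46],
[-1, 0.02, -0.05, 0.07, -0.16, 0.82, 0.46],
```

step_arm --pt "-1 -0.23 0 -0.51 0 0 0" --pt "-1 -0.23 0 -0.51 0 0 0" --pt "-1 -0.23 0 -0.51 0 0 0" --pt "-1 -0.23 0 -0.51 0 0 0" --pt "-1 -0.23 0 -0.51 0 0 0" --pt "-1 0.09 0 -0.02 -0.16 0.82 0.46" --pt "-1 0.09 0 -0.01 -0.16 0.82 0.46" --pt "-1 0.09 0 0 -0.16 0.82 0.46" --pt "-1 0.09 0 0.01 -0.16 0.82 0.46" --pt "-1 0.09 0 0.02 -0.16 0.82 0.46" --pt "-1 0.09 0 0.02 -0.16 0.82 0.46" --pt "-1 0.09 -0.02 0.03 -0.16 0.82 0.46" --pt "-1 0.08 -0.02 0.04 -0.16 0.82 0.46" --pt "-1 0 0 0 0 0 0"

```text
t: 5.32
ee_pos: [442.6, -260.8, 146.1]
orientation: [-2.702, -1.378, -0.666]
ft_force: [-0.9, -0.4, -2.4]
width: 43.8
grasp_force: 29.9
```

```bash
python3 - <<'E'
from h import *
o=get_obs();print(o["qpos"].round(2))
p1,F1=placepose(0,-45,110)
rows(p1,F1,1,grip=-1)
E
```

```text
[-0.81  0.36  2.04  0.65  0.75 -0.66]
total [14.9 28.8 -5.1] turn [-0.138  0.692  0.373] min rows 0.6568427741727415 5.762543552679592
[-1, 0.55, -0.13, 0.33, -1.15, 5.76, 3.11],
```

step_arm --pt "-1 0.08 -0.02 0.04 -0.16 0.82 0.45" --pt "-1 0.07 -0.02 0.05 -0.16 0.82 0.45" --pt "-1 0.06 -0.03 0.05 -0.16 0.82 0.45" --pt "-1 0.06 -0.03 0.06 -0.16 0.82 0.45" --pt "-1 0.05 -0.03 0.06 -0.16 0.82 0.45" --pt "-1 0.04 -0.03 0.06 -0.16 0.82 0.45" --pt "-1 0.03 -0.03 0.06 -0.16 0.82 0.45" --pt "-1 0 0 0 0 0 0" --pt "-1 0 0 0 0 0 0"

```text
t: 6.45
ee_pos: [457.9, -234.6, 144.0]
orientation: [-2.337, -0.665, -1.479]
ft_force: [-0.4, -0.0, -1.0]
width: 44.1
grasp_force: 29.9
```

```bash
python3 - <<'E'
from h import *
o=get_obs();print(o["qpos"].round(2))
p1,F1=placepose(0,-45,110)
rows(p1,F1,1,grip=-1)
im=grab("side");save(im,"s2.png")
E
```

```text
[-1.08  0.66  2.13  1.35  1.18 -1.18]
total [-0.4  2.6 -3. ] turn [-0.004  0.005 -0.001] min rows 0.08041140488859952 0.04240376502942243
[-1, -0.05, -0.05, 0.04, -0.03, 0.04, -0.01],
```

View pics/s2.png

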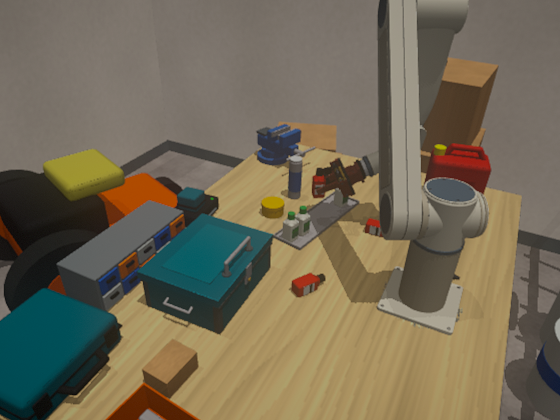

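The side view shows the bottle upright in the gripper at (318,187), above the tray gap. I'll yaw further toward the robot so the gripper body clears bottle_a, then measure the held bottle.

```bash
python3 - <<'E'
from h import *
p1,F1=placepose(0,-72,110)
rows(p1,F1,5,grip=-1)
E
```

```text
total [ 1.9 -4.9 -3.4] turn [-0.43   0.005  0.199] min rows 0.12450105705378606 3.5833572397729974
[-1, -0.01, 0.02, 0.0, -0.72, 0.01, 0.33],
[-1, -0.01, 0.02, 0.0, -0.72, 0.01, 0.33],
[-1, -0.01, 0.02, 0.01, -0.72, 0.01, 0.33],
[-1, -0.01, 0.02, 0.01, -0.72, 0.01, 0.33],
[-1, -0.01, 0.02, 0.01, -0.72, 0.01, 0.33],
```

step_arm --pt "-1 -0.01 0.02 0 -0.72 0 0.33" --pt "-1 -0.01 0.02 0 -0.72 0 0.33" --pt "-1 -0.01 0.02 0.01 -0.72 0 0.33" --pt "-1 -0.01 0.02 0.01 -0.72 0 0.33" --pt "-1 -0.01 0.02 0.01 -0.72 0 0.33" --pt "-1 0 0 0 0 0 0" --pt "-1 0 0 0 0 0 0"

```text
t: 7.38
ee_pos: [460.5, -239.7, 141.8]
orientation: [-2.615, -0.108, -1.662]
ft_force: [0.6, -0.3, -1.7]
width: 44.2
grasp_force: 29.9
```

```bash
python3 - <<'E'
from h import *
o=get_obs();print(o["qpos"].round(2))
p1,F1=placepose(0,-72,110)
rows(p1,F1,1,grip=-1)
im=grab("scene")
W=cloud(im);hsv=cv2.cvtColor(im["pixels"],cv2.COLOR_RGB2HSV);H,S,V=[hsv[...,i].astype(int) for i in range(3)]
m=(((H<8)|(H>172))&(S>120))&(np.hypot(W[...,0]-443,W[...,1]+241)<45)&(W[...,2]>70)
P=W[m];print(len(P),np.nanpercentile(P,[2,50,98],axis=0).round())
for lo,hi in ((100,125),(125,150),(150,175),(175,200)):
    s=P[(P[:,2]>lo)&(P[:,2]<hi)];print(lo,len(s),np.nanpercentile(s,[5,50,95],axis=0).round().tolist() if len(s)>5 else "")
cv2.imwrite("pics/c3.png",cv2.resize(cv2.cvtColor(im["pixels"][180:340,120:300],cv2.COLOR_RGB2BGR),None,fx=3,fy=3))
E
```

```text
[-1.    0.64  2.38  2.    1.08 -1.45]
total [-0.5  0.1 -0.8] turn [0.002 0.002 0.002] min rows 0.01892111992282617 0.0183289323210345
[-1, -0.02, -0.0, -0.0, 0.01, 0.02, 0.02],
576 [[ 410. -277.  122.]
 [ 459. -258.  169.]
 [ 474. -220.  200.]]
100 29 [[439.0, -263.0, 118.0], [465.0, -260.0, 122.0], [473.0, -235.0, 124.0]]
125 100 [[440.0, -272.0, 126.0], [471.0, -258.0, 138.0], [474.0, -230.0, 148.0]]
150 206 [[416.0, -277.0, 152.0], [448.0, -267.0, 163.0], [473.0, -228.0, 174.0]]
175 227 [[412.0, -264.0, 176.0], [459.0, -254.0, 187.0], [473.0, -221.0, 197.0]]
```

View pics/c3.png

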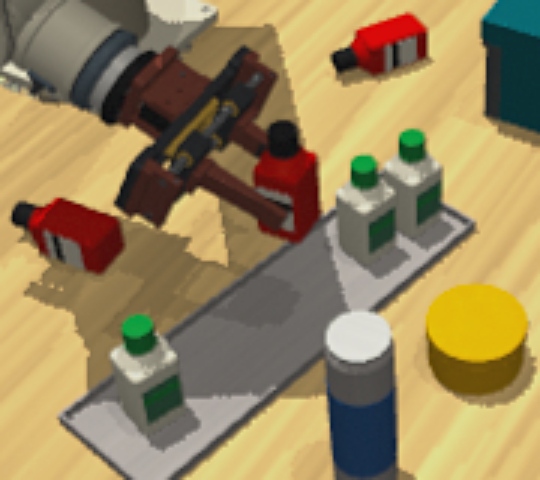

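The crop shows the bottle held upright at (285,190), over the gap, with bottle_b clear on the right and bottle_a at (145,380). Lowering.

step_arm --pt "-1 -0.45 0 0.21 0 0 0" --pt "-1 -0.45 0 0.21 0 0 0" --pt "-1 -0.45 0 0.21 0 0 0" --pt "-1 -0.36 0 0.17 0 0 0" --pt "-1 -0.09 0 0.04 0 0 0" --pt "-1 -0.05 0 0.02 0 0 0" --pt "-1 0 0 0 0 0 0" --pt "-1 0 0 0 0 0 0"

```text
t: 8.43
ee_pos: [459.5, -239.7, 39.8]
orientation: [-2.616, -0.104, -1.662]
ft_force: [0.4, -0.4, -2.0]
width: 44.3
grasp_force: 29.9
```

step_arm --pt "-1 -0.04 0 0.02 0 0 0" --pt "-1 -0.04 0 0.02 0 0 0" --pt "-1 -0.04 0 0.02 0 0 0" --pt "-1 0 0 0 0 0 0" --pt "-1 0 0 0 0 0 0"

```text
t: 9.05
ee_pos: [459.8, -239.5, 33.4]
orientation: [-2.613, -0.103, -1.665]
ft_force: [-1.3, 0.1, 6.6]
width: 44.4
grasp_force: 29.9
```

step_arm --pt "-0.05 0 0 0 0 0 0" --pt "0.1 0 0 0 0 0 0" --pt "0.3 0 0 0 0 0 0" --pt "0.4 0 0 0 0 0 0" --pt "0.4 0 0 -0.2 0 0 0" --pt "0.4 0 0 -0.5 0 0 0" --pt "0.4 0 0 -0.8 0 0 0" --pt "0.4 0 0 -0.8 0 0 0" --pt "0.4 0 0 0 0 0 0"

```text
t: 10.18
ee_pos: [353.9, -249.0, 82.3]
orientation: [-2.618, -0.097, -1.663]
ft_force: [-0.0, -0.3, 0.2]
width: 61.5
grasp_force: 0.0
```

```bash
python3 - <<'E'
from h import *
o=get_obs();print(o["qpos"].round(2),o["ee_pos"])
im=grab("scene");save(im,"s4.png")
W=cloud(im);hsv=cv2.cvtColor(im["pixels"],cv2.COLOR_RGB2HSV);H,S,V=[hsv[...,i].astype(int) for i in range(3)]
n=np.hypot(W[...,0]-443,W[...,1]+241)<50
P=W[n&(W[...,2]>100)];print(len(P),np.median(P,0).round(1));c=np.median(P,0)[:2]-np.array([406.5,-395]);print("tray y",c@U[:2]-143,"x",c@T[:2])
# handle: fit bar line from both views with two-view rays
E
```

```text
[-1.34  0.85  2.43  1.79  1.16 -1.72] [ 353.87492546 -249.04784536   82.27448668]
83 [ 452.5 -244.7  112.1]
tray y 13.871708714332414 x 10.209473413614507
```

View pics/s4.png

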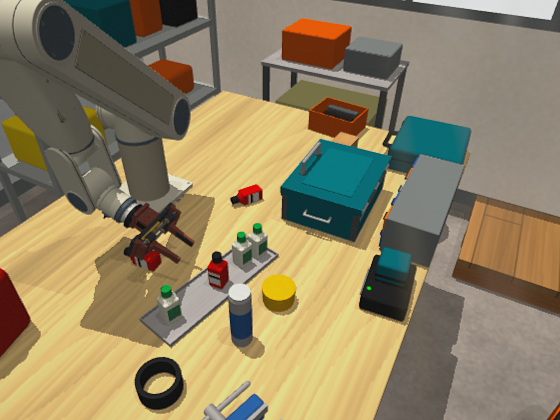

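Scene view: the red bottle stands alone in the gap at (218,272) with bottle_a at (169,303), bottle_b (242,250) and bottle_c (258,241). Tray position is about x +10, y +14 mm, which is within limits. Now for the lid.

```bash
python3 - <<'E'
from h import *
o=get_obs();p=o["ee_pos"];Q=R.from_rotvec(o["orientation"]).as_matrix()
p0=p+np.array([0,0,170.]);rows(p0,Q,4)
F=frame(np.array([0,0,-1.]),np.array([1.,0,0]))
p1=np.array([400.,0,330])
rows(p1,F,17,start=(p0,Q),grip=.6)
E
```

```text
total [  0.   0. 170.] turn [-0. -0. -0.] min rows 3.4 0.0
[0.4, 0.77, 0.0, -0.36, -0.0, -0.0, -0.0],
[0.4, 0.77, 0.0, -0.36, -0.0, -0.0, -0.0],
[0.4, 0.77, 0.0, -0.36, -0.0, -0.0, -0.0],
[0.4, 0.77, 0.0, -0.36, -0.0, -0.0, -0.0],
total [ 45.1 248.9  78.2] turn [ 0.84  -0.903 -1.32 ] min rows 5.295405018968158 11.00288174570329
[0.6, 0.12, -0.29, 0.03, 0.41, -0.44, -0.65],
[0.6, 0.14, -0.28, 0.04, 0.41, -0.44, -0.65],
[0.6, 0.16, -0.26, 0.04, 0.41, -0.44, -0.65],
[0.6, 0.18, -0.25, 0.04, 0.41, -0.44, -0.65],
[0.6, 0.21, -0.23, 0.05, 0.41, -0.44, -0.65],
[0.6, 0.22, -0.21, 0.05, 0.41, -0.44, -0.65],
[0.6, 0.24, -0.19, 0.04, 0.41, -0.44, -0.65],
[0.6, 0.26, -0.17, 0.04, 0.41, -0.44, -0.65],
[0.6, 0.27, -0.15, 0.03, 0.41, -0.44, -0.65],
[0.6, 0.28, -0.12, 0.02, 0.41, -0.44, -0.65],
[0.6, 0.29, -0.1, 0.01, 0.41, -0.44, -0.65],
[0.6, 0.3, -0.08, 0.0, 0.41, -0.44, -0.65],
[0.6, 0.31, -0.05, -0.01, 0.41, -0.44, -0.65],
[0.6, 0.31, -0.03, -0.02, 0.41, -0.44, -0.65],
[0.6, 0.31, -0.01, -0.04, 0.41, -0.44, -0.65],
[0.6, 0.31, 0.01, -0.06, 0.41, -0.44, -0.65],
[0.6, 0.3, 0.03, -0.07, 0.41, -0.44, -0.65],
```

step_arm --pt "0.4 0.77 0 -0.36 0 0 0" --pt "0.4 0.77 0 -0.36 0 0 0" --pt "0.4 0.77 0 -0.36 0 0 0" --pt "0.4 0.77 0 -0.36 0 0 0" --pt "0.6 0.12 -0.29 0.03 0.41 -0.44 -0.65" --pt "0.6 0.14 -0.28 0.04 0.41 -0.44 -0.65" --pt "0.6 0.16 -0.26 0.04 0.41 -0.44 -0.65" --pt "0.6 0.18 -0.25 0.04 0.41 -0.44 -0.65" --pt "0.6 0.21 -0.23 0.05 0.41 -0.44 -0.65" --pt "0.6 0.22 -0.21 0.05 0.41 -0.44 -0.65" --pt "0.6 0.24 -0.19 0.04 0.41 -0.44 -0.65" --pt "0.6 0.26 -0.17 0.04 0.41 -0.44 -0.65" --pt "0.6 0.27 -0.15 0.03 0.41 -0.44 -0.65" --pt "0.6 0.28 -0.12 0.02 0.41 -0.44 -0.65" --pt "0.6 0.29 -0.1 0.01 0.41 -0.44 -0.65" --pt "0.6 0.3 -0.08 0 0.41 -0.44 -0.65" --pt "0.6 0.31 -0.05 -0.01 0.41 -0.44 -0.65" --pt "0.6 0.31 -0.03 -0.02 0.41 -0.44 -0.65" --pt "0.6 0.31 -0.01 -0.04 0.41 -0.44 -0.65" --pt "0.6 0.31 0.01 -0.06 0.41 -0.44 -0.65"

```text
t: 12.72
ee_pos: [396.7, -10.8, 324.7]
orientation: [-2.291, -2.147, -0.117]
ft_force: [0.5, -0.3, -0.3]
width: 69.8
grasp_force: 0.0
```

```bash
python3 - <<'E'
from h import *
o=get_obs();print(o["qpos"].round(2),o["ee_pos"])
F=frame(np.array([0,0,-1.]),np.array([1.,0,0]))
rows(np.array([490.,190,310]),F,10,grip=.6)
E
```

```text
[-0.1  -0.08  2.01  0.06  1.17 -0.06] [396.65630193 -10.81139471 324.66833248]
total [ 93.3 200.8 -14.7] turn [ 0.053 -0.053 -0.065] min rows 4.438622407479288 0.5393359002293121
[0.6, 0.41, 0.16, 0.06, 0.04, -0.04, -0.05],
[0.6, 0.41, 0.16, 0.06, 0.04, -0.04, -0.05],
[0.6, 0.41, 0.16, 0.05, 0.04, -0.04, -0.05],
[0.6, 0.41, 0.17, 0.05, 0.04, -0.04, -0.05],
[0.6, 0.41, 0.17, 0.05, 0.04, -0.04, -0.05],
[0.6, 0.41, 0.17, 0.04, 0.04, -0.04, -0.05],
[0.6, 0.41, 0.18, 0.04, 0.04, -0.04, -0.05],
[0.6, 0.4, 0.18, 0.04, 0.04, -0.04, -0.05],
[0.6, 0.4, 0.18, 0.04, 0.04, -0.04, -0.05],
[0.6, 0.4, 0.18, 0.03, 0.04, -0.04, -0.05],
```

step_arm --pt "0.6 0.41 0.16 0.06 0.04 -0.04 -0.05" --pt "0.6 0.41 0.16 0.06 0.04 -0.04 -0.05" --pt "0.6 0.41 0.16 0.05 0.04 -0.04 -0.05" --pt "0.6 0.41 0.17 0.05 0.04 -0.04 -0.05" --pt "0.6 0.41 0.17 0.05 0.04 -0.04 -0.05" --pt "0.6 0.41 0.17 0.04 0.04 -0.04 -0.05" --pt "0.6 0.41 0.18 0.04 0.04 -0.04 -0.05" --pt "0.6 0.4 0.18 0.04 0.04 -0.04 -0.05" --pt "0.6 0.4 0.18 0.04 0.04 -0.04 -0.05" --pt "0.6 0.4 0.18 0.03 0.04 -0.04 -0.05" --pt "0.6 0 0 0 0 0 0" --pt "0.6 0 0 0 0 0 0"

```text
t: 14.22
ee_pos: [491.4, 187.1, 311.0]
orientation: [2.232, 2.209, 0.013]
ft_force: [-0.2, -0.1, -0.7]
width: 69.8
grasp_force: 0.0
```

```bash
python3 - <<'E'
from h import *
im=grab("wrist");save(im,"w5.png");o=get_obs();print(o["qpos"].round(2),o["ee_pos"])
W=cloud(im)
m=(W[...,2]>172)&(W[...,2]<192)&(W[...,0]>450)&(W[...,0]<550)&(W[...,1]>100)&(W[...,1]<380)
P=W[m];r=cv2.minAreaRect(P[:,:2].astype(np.float32));print(r,len(P),np.nanpercentile(P[:,2],[5,50,98]),np.nanpercentile(P[:,1],[2,98]))
l=np.polyfit(P[:,1],P[:,0],1);print("x at y=250",np.polyval(l,250),"slope",l[0])
hsv=cv2.cvtColor(im["pixels"],cv2.COLOR_RGB2HSV)
t=(W[...,2]>130)&(W[...,2]<142);print("lid top",np.nanmedian(W[t][:,2]),np.nanmin(W[t][:,0]))
E
```

```text
[0.34 0.18 1.76 0.   1.2  0.35] [491.35192907 186.84447748 311.10175319]
((496.5259704589844, 250.62261962890625), (11.998129844665527, 141.54092407226562), 1.825066328048706) 2417 [177.90367278 181.06865963 183.1035704 ] [184.70891653 316.7054596 ]
x at y=250 496.442986042223 slope -0.0320654604472198
lid top 137.27737118506224 459.79050550984675
```

View pics/w5.png

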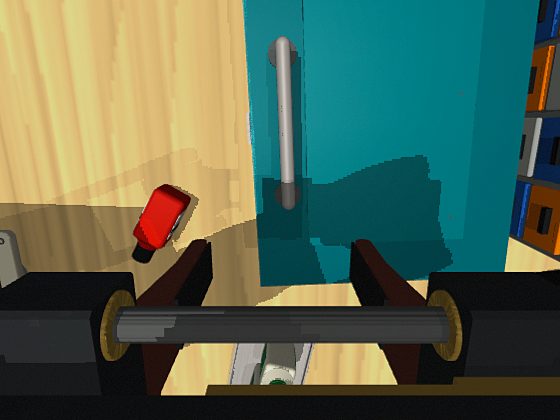

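The wrist view shows the bow handle at (285,125), running from (283,45) to (287,195), and its surroundings are free. Its centre is (496.5, 250.6) and its top is at 182, so the axis is at 176, which matches.

```bash
cat >> h.py <<'E'
CX=np.array([.9995,.032,0]);CY=np.array([-.032,.9995,0])
HN=np.array([496.5,250.6,176.5]);PV=HN+225*CX-64*Zw
def lid(th,tilt=None):
    tilt=th if tilt is None else tilt
    q=R.from_rotvec(CY*th);G=PV+q.apply(HN-PV)   # rot about +CY lifts front (-x)
    F=R.from_rotvec(CY*tilt).as_matrix()@frame(-Zw,CX)
    return G+19*F[:,2],F
E
python3 - <<'E'
from h import *
p,F=lid(0);print(p,[lid(t)[0].round() for t in (.4,.85)],lid(.85)[1][:,2])
rows(p+80*Zw,F,3,grip=.6);rows(p,F,4,start=(p+80*Zw,F),grip=.6)
E
```

```text
[496.5 250.6 157.5] [array([532., 252., 242.]), array([607., 254., 311.])] [-0.75090246 -0.0240409  -0.6599754 ]
total [  5.1  63.8 -73.6] turn [ 0.007 -0.005 -0.043] min rows 1.9502294592427416 0.355703192768595
[0.6, 0.42, 0.03, 0.49, 0.02, -0.01, -0.12],
[0.6, 0.42, 0.03, 0.49, 0.02, -0.01, -0.12],
[0.6, 0.42, 0.04, 0.49, 0.02, -0.01, -0.12],
total [  0.   0. -80.] turn [0. 0. 0.] min rows 1.6 0.0
[0.6, 0.0, 0.0, 0.4, 0.0, 0.0, 0.0],
[0.6, 0.0, 0.0, 0.4, 0.0, 0.0, 0.0],
[0.6, 0.0, 0.0, 0.4, 0.0, 0.0, 0.0],
[0.6, 0.0, 0.0, 0.4, 0.0, 0.0, 0.0],
```

step_arm --pt "0.6 0.42 0.03 0.49 0.02 -0.01 -0.12" --pt "0.6 0.42 0.03 0.49 0.02 -0.01 -0.12" --pt "0.6 0.42 0.04 0.49 0.02 -0.01 -0.12" --pt "0.6 0 0 0.4 0 0 0" --pt "0.6 0 0 0.4 0 0 0" --pt "0.6 0 0 0.4 0 0 0" --pt "0.6 0 0 0.4 0 0 0" --pt "0.6 0 0 0 0 0 0" --pt "0.6 0 0 0 0 0 0"

```text
t: 15.4
ee_pos: [497.2, 250.5, 158.9]
orientation: [-2.185, -2.256, -0.003]
ft_force: [-0.4, -0.6, -0.8]
width: 70.2
grasp_force: 0.0
```

```bash
python3 - <<'E'
from h import *
p,F=lid(0);rows(p,F,1)
E
```

```text
total [-0.7  0.1 -1.4] turn [ 0.001 -0.002  0.   ] min rows 0.030724177055668513 0.01696004533409724
[0.4, 0.0, -0.01, 0.03, 0.01, -0.02, 0.0],
```

Close on the bar.

step_arm --pt "-1 0 -0.01 0.02 0 0 0" --pt "-1 0 0 0 0 0 0" --pt "-1 0 0 0 0 0 0" --pt "-1 0 0 0 0 0 0" --pt "-1 0 0 0 0 0 0" --pt "-1 0 0 0 0 0 0" --pt "-1 0 0 0 0 0 0"

```text
t: 16.27
ee_pos: [496.9, 250.8, 157.1]
orientation: [-2.184, -2.257, -0.004]
ft_force: [3.3, -0.4, -1.3]
width: 11.0
grasp_force: 30.0
```

```bash
python3 - <<'E'
from h import *
o=get_obs();p=o["ee_pos"]
def show(t0,t1,n,s):
    st=None
    if s is not None: st=s
    # piecewise along arc
    prev=lid(t0); off=s
    for i in range(n):
        a,b=lid(t0+(t1-t0)*i/n),lid(t0+(t1-t0)*(i+1)/n)
        d=a[1].T@(b[0]-a[0])/50; w=(R.from_matrix(a[1]).inv()*R.from_matrix(b[1])).as_rotvec()/.12
        print([-1]+d.round(3).tolist()+w.round(3).tolist())
show(0,.4,10,None)
E
```

```text
[-1, -0.0, 0.04, -0.179, 0.333, 0.0, 0.0]
[-1, 0.0, 0.04, -0.179, 0.333, 0.0, 0.0]
[-1, 0.0, 0.04, -0.179, 0.333, -0.0, -0.0]
[-1, -0.0, 0.04, -0.179, 0.333, -0.0, -0.0]
[-1, -0.0, 0.04, -0.179, 0.333, 0.0, 0.0]
[-1, -0.0, 0.04, -0.179, 0.333, 0.0, 0.0]
[-1, 0.0, 0.04, -0.179, 0.333, -0.0, 0.0]
[-1, 0.0, 0.04, -0.179, 0.333, 0.0, -0.0]
[-1, -0.0, 0.04, -0.179, 0.333, 0.0, -0.0]
[-1, -0.0, 0.04, -0.179, 0.333, 0.0, -0.0]
```

step_arm --pt "-1 0 0.02 -0.09 0.167 0 0" --pt "-1 0 0.04 -0.179 0.333 0 0" --pt "-1 0 0.04 -0.179 0.333 0 0" --pt "-1 0 0.04 -0.179 0.333 0 0" --pt "-1 0 0.04 -0.179 0.333 0 0" --pt "-1 0 0 0 0 0 0"

```text
t: 17.02
ee_pos: [508.5, 251.1, 196.3]
orientation: [-2.093, -2.162, 0.193]
ft_force: [2.2, 1.9, -4.7]
width: 11.9
grasp_force: 30.0
```

step_arm --pt "-1 0 0.04 -0.179 0.333 0 0" --pt "-1 0 0.04 -0.179 0.333 0 0" --pt "-1 0 0.04 -0.179 0.333 0 0" --pt "-1 0 0.04 -0.179 0.333 0 0" --pt "-1 0 0.04 -0.179 0.333 0 0" --pt "-1 0 0.04 -0.179 0.333 0 0" --pt "-1 0 0.04 -0.179 0.333 0 0" --pt "-1 0 0.04 -0.179 0.333 0 0" --pt "-1 0 0.04 -0.179 0.333 0 0" --pt "-1 0 0.04 -0.179 0.333 0 0" --pt "-1 0 0 0 0 0 0"

```text
t: 18.4
ee_pos: [557.5, 252.7, 272.3]
orientation: [-1.863, -1.925, 0.574]
ft_force: [-3.1, 0.9, 0.6]
width: 10.7
grasp_force: 30.0
```

```bash
cat >> h.py <<'E'
def ang():
    o=get_obs();Q=R.from_rotvec(o["orientation"]).as_matrix();G=o["ee_pos"]-19*Q[:,2];d=G-PV
    print("lid",np.arctan2(d[2],-d@CX)-np.arctan2(64,225),"rad",np.hypot(d[2],d@CX),"tilt",np.arctan2(-Q[:,2]@CX,-Q[2,2]),o["qpos"].round(2))
E
python3 -c "
from h import *
ang()"
```

```text
lid 0.5753117101122661 rad 233.32148422235628 tilt 0.5806936589577006 [0.33 0.64 1.26 0.16 1.8  0.28]
```

step_arm --pt "-1 0 0.04 -0.179 0.333 0 0" --pt "-1 0 0.04 -0.179 0.333 0 0" --pt "-1 0 0.04 -0.179 0.333 0 0" --pt "-1 0 0.04 -0.179 0.333 0 0" --pt "-1 0 0.04 -0.179 0.333 0 0" --pt "-1 0 0.04 -0.179 0.333 0 0" --pt "-1 0 0.04 -0.179 0.333 0 0" --pt "-1 0 0.04 -0.179 0.333 0 0" --pt "-1 0 0.02 -0.09 0.167 0 0" --pt "-1 0 0.02 -0.09 0.167 0 0" --pt "-1 0 0 0 0 0 0" --pt "-1 0 0 0 0 0 0" --pt "-1 0 0 0 0 0 0"

```text
t: 20.02
ee_pos: [625.1, 254.8, 320.2]
orientation: [-1.633, -1.689, 0.855]
ft_force: [-0.3, -0.4, 4.8]
width: 11.4
grasp_force: 30.0
```

```bash
python3 - <<'E'
from h import *
ang()
im=grab("side");save(im,"s6.png");W=cloud(im);hsv=cv2.cvtColor(im["pixels"],cv2.COLOR_RGB2HSV);H,S,V=[hsv[...,i].astype(int) for i in range(3)]
# lid angle from plane fit of teal points above the chest
m=(H>85)&(H<100)&(S>90)&(W[...,2]>150)&(W[...,2]<360)&(W[...,0]>500)&(W[...,0]<760)&(W[...,1]>80)&(W[...,1]<430)
P=W[m];print(len(P))
d=(P-PV)@CX
best=max(((np.sum(abs((P[:,2]-PV[2])*np.cos(t)+d*np.sin(t)-o)<2),t,o) for t in np.arange(.6,1.2,.01) for o in range(-10,40,2)));print(best)
E
```

```text
lid 0.9392696704337452 rad 233.45559436946826 tilt 0.9387272596777319 [0.28 0.92 0.81 0.27 2.32 0.33]
860
(np.int64(176), np.float64(0.8600000000000002), 24)
```

View pics/s6.png

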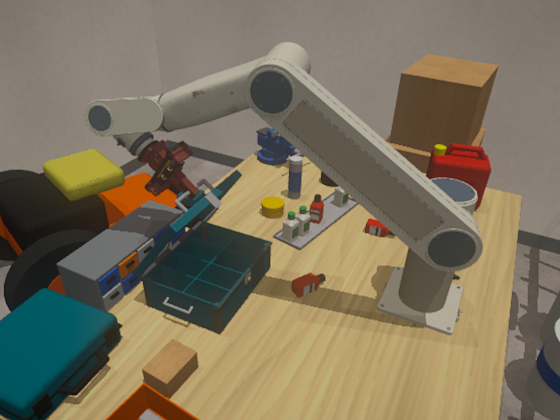

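The side view shows the lid open, held at the bar at (195,195), with the four tray bottles still standing around (290–340, 190–225). I'll check the lid angle independently with plane fits from both cameras.

```bash
cat >> h.py <<'E'
def lidfit():
    rng=np.random.default_rng(0)
    for n in ("scene","side"):
        im=grab(n);W=cloud(im);hsv=cv2.cvtColor(im["pixels"],cv2.COLOR_RGB2HSV);H,S=hsv[...,0],hsv[...,1]
        m=(H>83)&(H<102)&(S>80)&(W[...,2]>150)&(W[...,2]<345)&(W[...,0]>520)&(W[...,0]<740)&(W[...,1]>80)&(W[...,1]<430)
        P=W[m];best=(0,)
        for _ in range(600):
            s=P[rng.choice(len(P),3,replace=False)];v=np.cross(s[1]-s[0],s[2]-s[0]);L=np.linalg.norm(v)
            if L<500: continue
            v/=L;i=abs((P-s[0])@v)<2.5
            if i.sum()>best[0]: best=(i.sum(),i)
        Q=P[best[1]];c=Q.mean(0);v=np.linalg.svd(Q-c)[2][2];v*=np.sign(v[2])
        print(n,len(P),best[0],"angle",np.arctan2(v@CX,v[2]).round(3),"ny",(v@CY).round(3),"offset",((c-PV)@v).round(1))
E
python3 -c "
from h import *
lidfit()"
```

```text
scene 4243 3150 angle 0.933 ny -0.001 offset 25.7
side 924 414 angle 0.998 ny -1.0 offset -165.6
```

The scene-camera plane fit gives 0.933 rad against 0.939 from the arm, so they agree and the lid is past 0.88. Easing back to about 0.76.

step_arm --pt "-1 0 -0.015 0.067 -0.125 0 0" --pt "-1 0 -0.03 0.134 -0.25 0 0" --pt "-1 0 -0.03 0.134 -0.25 0 0" --pt "-1 0 -0.03 0.134 -0.25 0 0" --pt "-1 0 -0.03 0.134 -0.25 0 0" --pt "-1 0 -0.03 0.134 -0.25 0 0" --pt "-1 0 -0.015 0.067 -0.125 0 0" --pt "-1 0 0 0 0 0 0" --pt "-1 0 0 0 0 0 0" --pt "-1 0 0 0 0 0 0" --pt "-1 0 0 0 0 0 0"

```text
t: 21.55
ee_pos: [589.4, 253.7, 299.6]
orientation: [-1.751, -1.81, 0.72]
ft_force: [5.0, 3.5, -9.1]
width: 11.1
grasp_force: 30.0
```

```bash
python3 - <<'E'
from h import *
ang();lidfit();print(get_obs()["qvel"].round(4))
im=grab("scene");W=cloud(im)
for k,p in dict(a=(406.5,-395),b=(463.5,-141),c=(486,-87),red=(452,-244)).items():
    P=W[(np.hypot(W[...,0]-p[0],W[...,1]-p[1])<30)&(W[...,2]>106)];print(k,np.median(P,0).round(1),len(P))
E
```

```text
lid 0.7589819092751725 rad 233.4597640014187 tilt 0.7584398866464014 [0.3  0.77 1.05 0.21 2.06 0.29]
scene 4488 3324 angle 0.754 ny -0.002 offset 25.5
side 1397 591 angle 0.749 ny 0.012 offset 26.9
[-0.0001 -0.0017  0.0003 -0.002  -0.0006 -0.0024]
a [ 410.3 -398.1  112.8] 87
b [ 466.  -144.3  112.5] 57
c [485.6 -90.3 112.3] 59
red [ 451.6 -243.2  113.2] 66
```

The lid is held still at about 0.755 rad by all three measures, and all four bottles stand upright where they should. Handing in.

```bash
python3 -c "
from h import *
print(ctrl.close_job())"
```

```text
the job is handed in; nothing more can be done
None
```

I handed the job in after about 22 s of the 61 s: the red bottle stands let go in the gap on the tray, and the lid went to about 0.94 rad and is now held still at about 0.755 rad, roughly 5° below balance; the other three bottles measured upright in place at the end, but the hand-in returned no verdict.

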